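Load the filter carousel and hold it at the light sensor

TASK

Pick up the square mounted filter from the bench, set it in the one empty, square pocket of the filter carousel and press it down with the fingers until it is flush. Then turn the carousel until that filter is centred under the barrel of the light sensor, and finish with the carousel still held in the fingers, motionless, so that a reading can be taken. Do not knock the sensor or shift the other things on the bench.

Things in the scene. Friction and masses are not known exactly. Their poses are not given: they have to be found in the camera images.
- filter_center (a point): Centre (half-way up) of the loose square filter: a black mount 40 x 40 mm, 12 mm thick, with a round clear window, about 40 g, lying flat on the bench. x and y axes parallel to its sides, z up. It lies, in no fixed order, among two other black mounts of the same thickness: it is the square one.
- pocket (a point): Centre of the mouth of the carousel's empty square pocket, level with its rim, 52 mm above the bench: a recess 43 x 43 mm, 12 mm deep, with a 2 mm chamfer, in a grey block 56 mm square. The filter fits with 1.5 mm play all round and, when home, is flush with the rim (centre 6 mm below this point). x points radially out from the carousel's axis, parallel to two sides; z up.
- carousel: Turning part: a level disc of 118 mm radius with six grey blocks (tops 52 mm above the bench), five with round filters fixed in, one with the empty square pocket 82 mm from the axis, and a round knob in the middle. Origin on its axis at bench height, x axis to the square pocket. 0.8 kg; turns either way, no catches, 0.03 N m friction; stays where left.
- knob (a point): Grip point on the carousel's vertical axis, in the middle of its round fluted black knob, 36 mm in diameter and 32 mm tall (74 to 106 mm above the bench, this point at 90), rigid with the carousel. The carousel is usually turned and held by gripping it here from above.
- beam (a point): Point on the light sensor's beam, straight under its barrel, level with the tops of the carousel's blocks (52 mm above the bench), 82 mm from the carousel's axis. The filter is to be centred here. Fixed to the sensor.
- sensor: Light sensor: a grey C-shaped fork fixed to the carousel's stand. Post 26 x 34 mm, 80 mm tall, 150 mm from the carousel's axis; upper jaw 16 mm wide, 66 to 80 mm above the bench, reaching in to 65 mm from the axis, with a black 12 mm barrel pointing down to 58 mm above the bench. Origin on the carousel's axis at bench height, x axis towards the post.
- lens_mount: Round black lens mount, 46 mm in diameter, 12 mm thick, flat on the bench; origin at its underside. Leave it.
- slide_mount: Oblong black slide mount, 66 x 36 mm (long side along its x axis), 12 mm thick, flat on the bench; origin at its underside. Leave it.
- hooked_mass: Steel cylinder 32 mm in diameter, 40 mm tall, with a hook to 65 mm; origin at its underside. Leave it.
- slotted_masses: Stack of four brass slotted discs, 40 mm in diameter, 38 mm tall, with a thin rod to 77 mm; origin at its underside. Leave it.
- meter: Grey hand meter lying flat, 150 x 75 mm, 38 mm tall; origin at its underside. Leave it.
- pencil_cup: White cup, 76 mm across, 90 mm tall, with pencils to 160 mm; origin at its underside. Leave it.
Mind the look-alikes: they are no part of the job. Leave any yellow look-alike of the part that bears filter_center alone.

How it is judged:
On the way, in this order (a step that is already met when the one before it is completed fails the run):
1. the square filter lies flush in the square pocket (within 2 mm) and is pressed down by the fingers with more than 2 N (horizontal distance between filter_center and pocket below 0.005 m and z of filter_center in the frame of pocket below -0.004 m and angle between filter_center's own z axis and vertical below 0.08 rad and contact force between the fingers and filter above 2 N), for 0.05 s.
2. the carousel, held in the fingers, is turned so that the filter's centre is within 6 mm of the sensor's beam (horizontal distance between filter_center and pocket below 0.005 m and z of filter_center in the frame of pocket below -0.004 m and angle between filter_center's own z axis and vertical below 0.08 rad and contact force between the fingers and carousel above 2 N and horizontal distance between filter_center and beam below 0.006 m), for 0.2 s.
At the end, for the whole second after the job is handed in: The filter is seated in the square pocket (within 5 mm of its centre, its top no more than 2 mm proud, not tilted), its centre is within 6 mm of the sensor's beam seen from above, the carousel is at rest (below 0.05 rad/s) and the fingers still hold it (contact force above 2 N) (all of step 2 and angular speed of carousel below 0.05 rad/s); the arm keeps its last pose, push and grip.
It fails at once if another thing on the bench (lens mount, slide mount, masses, meter or cup) is shifted by more than 15 mm (distance of any of lens_mount, slide_mount, hooked_mass, slotted_masses, meter, pencil_cup from where it was at the start of the episode above 0.015 m).
It fails at once if the light sensor is knocked (more than 10 N) (contact force between any of the fingers, the arm and sensor above 10 N).
It also fails if it takes over 54 s, if anything falls off the work surface, if the arm or the gripper's body presses on something with over 40 N, if the wrist force passes 120 N, or if a joint passes its speed limit or range.

ROBOT

A 6-joint arm with a two-finger parallel gripper is mounted at the origin on the work surface. World frame = base frame: x ahead of the robot, y to its left, z up, the work surface at z = 0. Lengths are in m, angles in rad, forces in N, time in s.
With the tool pointing down it reaches from about 0.35 to 0.725 m from the base axis. Payload 6 kg.
Tool frame: the origin (TCP) lies at the centre of the arm's flange, where the gripper is bolted on; the fingertips stand 173 mm ahead of it and the grasp point (between the pads) lies 155 mm ahead of it; z points along the fingers, x is the direction in which the jaws open and shut, and the axes are right-handed (so a half turn about z gives the same grasp; the last joint's range is limited). The gripper opens to 85 mm and grips with 20 to 120 N. Pads are 22 mm wide; open, the fingers measure 114 mm over their backs; the gripper's body (76 mm by 85 mm) begins 54 mm behind the grasp point. The pads swing forward as they close: fully open they stand 13 mm farther back than shut.
Start: joints at [-0.807, 0.04, 0.085, 0, -1.615, -0.334], TCP at [0.25, -0.545, 0.405] pointing down, gripper open.
Joint ranges: [-2.56, 2.56], [-1.29, 2.01], [-1.08, 1.49], [-3.29, 1.98], [-2.81, -0.18], [-2.99, 2.99]. Speed limits (rad/s): [2.57, 2.57, 3.01, 3.14, 3.14, 3.14].

INTERFACE

Orientations are given as a unit quaternion [w, x, y, z].
In Python, from workcell import monitor, eyes, arm gives the robot as it stands.
- The arm moves only by the tool arm_command, never from a script. Its argument "steps" is a list of rows, each an object with "linear": the shift along the tool's x, y, z in m, a list of three; "yaw": the turn about the tool's z in degrees; "claw": the finger opening in m, from 0 to 0.0854. In form: [{"linear": [dx, dy, dz], "yaw": yaw, "claw": claw}, ...]. A call has exactly 5 rows; each row shifts and turns the commanded pose from where the row before left it, along the tool's axes as they then stand; what a row does not reach is not made up. A row lasts 1/8 s, in which the tool goes at most 62.5 mm and 10.7 degrees, less where a joint would pass 70% of its speed; a pose out of reach is approached as far as the arm can. A call is refused whole if a number of a shift passes 0.0625 or a number of a turn 10.7, either way. A call with a gripper value outside its range is refused whole. The fingers move at their own pace and stop on an object; the grip force is fixed at half the most. Time passes only in rows, so rows that do not move let the fingers close, or fill a call up. It gives the time, the measured TCP pose, the force and the opening at its end, in the units of the state.
- monitor.state(): the state, without advancing time (a new reading comes with each control period).
- eyes.read_camera(name): name is "scene" or "top" or "wrist"; returns the picture (384x512x3 uint8, red, green, blue); there is no depth.
- eyes.camera_model(name): a dict with "mtx" (3x3 intrinsics, pixels), "R" (3x3) and "t" (3): a world point X has camera coordinates R X + t; the wrist camera has in their place "tool_from_camera" (4x4, takes a point from camera to tool coordinates, whose origin is the TCP and whose axes are the tool frame's). Camera axes: x right, y down, z forward; pixel columns grow to the right and rows downward; lengths in m; the calibration is good to about 2 mm. A picture is of the moment at which its call begins: read the wrist's pose just before it. camera_model takes no time and is no camera call.
- arm.finish_job(): hands the job in, once; it reports no verdict.
The state is a dict: "t": time; "joints": joint angles; "qvel": joint speeds; "joint_torque": joint torques, N m; "tool_pos": TCP position; "eef_rot": TCP orientation; "wrist_force": force on the tool from outside, world axes, zero at the start; "ft_torque": the same for the moment, N m; "finger_gap": finger opening in m.
Only numpy, scipy, OpenCV 4.12 (cv2) and the standard library are available. Lean on these libraries where they do the work, as an engineer would, in place of code of your own. Each camera call takes 0.05 s, during which the arm holds its last target.

## Working session

There is one attempt and no reset: what is moved stays moved. The work goes in short steps, Python scripts to look and compute and a tool call to move; the robot and the scene stay as the last step left them, time stands still between calls to the robot, and variables do not carry over. Pictures are saved under pics/ and viewed, and the job is handed in when it is done.

Besides the shell and the picture viewer there is one more tool, called after "Emit:" in YAML: its name, and indented under it one key for each argument. arm_command: Moves the arm, as the interface text tells. Its arguments: {"type":"object","properties":{"steps":{"type":"array","items":{"type":"object","properties":{"linear":{"type":"array","items":{"type":"number"}},"yaw":{"type":"number"},"claw":{"type":"number"}}}}},"required":["steps"]}

```bash
mkdir -p pics; ls
python3 - <<'E'
from workcell import monitor, eyes, arm
import cv2
print(monitor.state())
for n in ["scene","top","wrist"]:
    im=eyes.read_camera(n); cv2.imwrite(f"pics/{n}0.png",im[:,:,::-1])
    m=eyes.camera_model(n); print(n,{k:(v.tolist() if hasattr(v,'tolist') else v) for k,v in m.items()})
E
```

```text
pics
{'t': 0.0, 'joints': array([-8.07311518e-01,  4.08000121e-02,  8.37869511e-02, -4.80855731e-04,
       -1.61548372e+00, -3.33706376e-01]), 'qvel': array([-1.00391540e-03,  8.63167640e-04,  6.69325317e-06, -1.06490062e-03,
        7.71986982e-05,  1.37878083e-03]), 'joint_torque': array([-6.31630264e-04, -3.68212223e+01,  3.47399247e+01,  6.93218708e+00,
       -5.46537194e-03, -9.25819421e-09]), 'tool_pos': array([ 0.25008942, -0.54536513,  0.40366877]), 'eef_rot': array([-7.70149267e-04,  5.40051383e-01,  8.41631584e-01,  4.32952938e-04]), 'wrist_force': array([ 0.6677429 , -0.37873591,  0.37534481]), 'ft_torque': array([0.01495114, 0.03365363, 0.05954171]), 'finger_gap': 0.08582708843912236}
scene {'mtx': [[443.0177600005591, 0.0, 254.23420242266383], [0.0, 443.0177600005591, 190.14277869234252], [0.0, 0.0, 1.0]], 'R': [[0.7361547935690136, 0.6767520308899738, 0.00909992261830874], [0.547855855585523, -0.5879422195945415, -0.5951284801779352], [-0.39740417889853424, 0.4430921293642441, -0.8035790461985941]], 't': [-0.37663701410172035, -0.28700191889901994, 1.5048904338885887]}
top {'mtx': [[432.20703104628745, 0.0, 256.4412111211987], [0.0, 432.20703104628745, 194.52349654074553], [0.0, 0.0, 1.0]], 'R': [[-0.13169768929851156, -0.991289925191473, 5.336025246683772e-05], [-0.9679988649196999, 0.12859175819182544, -0.21550488913086852], [0.21362096373625303, -0.02843314859488703, -0.9765027598083763]], 't': [0.006827603782538232, 0.5593670860657453, 1.1260452230183644]}
wrist {'mtx': [[266.7985313110503, 0.0, 259.8294277781141], [0.0, 266.7985313110503, 197.6781207040322], [0.0, 0.0, 1.0]], 'tool_from_camera': [[0.9999991787527613, -2.91914683951489e-05, -0.0012812656484649091, 0.0001138512873639641], [0.00036031308402014183, 0.965820456966914, 0.2592117186369155, -0.06591776579157356], [0.0012299058034041664, -0.25921196741678443, 0.9658196743075982, 0.031154738535561055], [0.0, 0.0, 0.0, 1.0]]}
```

View pics/scene0.png

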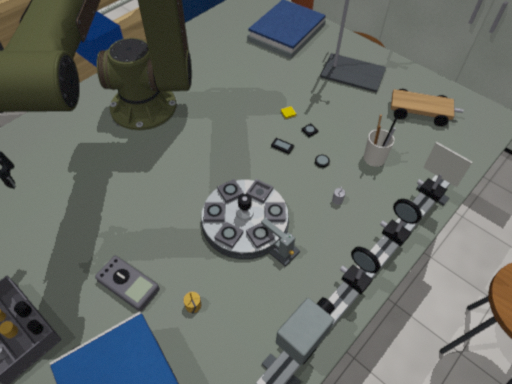

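View pics/top0.png

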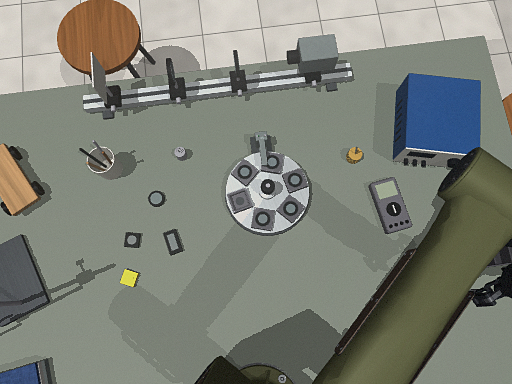

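View pics/wrist0.png

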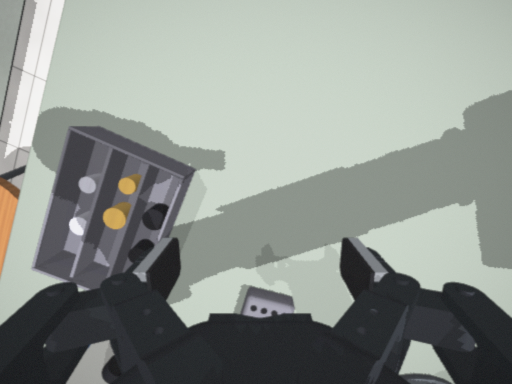

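Candidates in the top view:
- black square mount at (132,240)
- oblong mount at (173,242), with a white slide window
- round mount at (157,198)
- yellow square at (130,278), the decoy

By the description, I choose (132,240). I'll check it in a close crop and measure it.

```bash
cat > h.py <<'E'
import numpy as np, cv2
from workcell import monitor, eyes, arm
def ray(name,uv,z,pose=None):
    m=eyes.camera_model(name); K=np.array(m["mtx"])
    d=np.linalg.inv(K)@np.array([uv[0],uv[1],1.0])
    if name!="wrist":
        R=np.array(m["R"]);t=np.array(m["t"]); c=-R.T@t; w=R.T@d
    else:
        T=np.array(m["tool_from_camera"]); p,Rt=pose
        c=p+Rt@T[:3,3]; w=Rt@T[:3,:3]@d
    return c+w*(z-c[2])/w[2]
def proj(name,X,pose=None):
    m=eyes.camera_model(name); K=np.array(m["mtx"])
    if name!="wrist": x=np.array(m["R"])@X+np.array(m["t"])
    else:
        T=np.array(m["tool_from_camera"]); p,Rt=pose
        x=T[:3,:3].T@(Rt.T@(np.array(X)-p)-T[:3,3])
    x=K@x; return x[:2]/x[2]
def pose():
    s=monitor.state(); w,x,y,z=s["eef_rot"]
    from scipy.spatial.transform import Rotation as Ro
    return np.array(s["tool_pos"]),Ro.from_quat([x,y,z,w]).as_matrix()
def toolang(R): return np.degrees(np.arctan2(R[1,0],R[0,0]))
def square(pts,side):
    r=cv2.minAreaRect(pts.astype(np.float32)); return r
E
python3 - <<'E'
from h import *
im=cv2.imread("pics/top0.png")
c=im[180:300,100:320]; cv2.imwrite("pics/crop0.png",cv2.resize(c,None,fx=3.6,fy=3.6,interpolation=cv2.INTER_CUBIC)[:600,:800])
g=im.max(2)
m=((g<75)*255).astype(np.uint8); m[:, 200:]=0; m[:185]=0; m[290:]=0
cs,_=cv2.findContours(m,cv2.RETR_EXTERNAL,cv2.CHAIN_APPROX_NONE)
for k in cs:
    if cv2.contourArea(k)>60:
        w=np.array([ray("top",p[0],0.010)[:2] for p in k])*1000
        print(cv2.boundingRect(k),cv2.minAreaRect(w.astype(np.float32)))
for n,p,z in [("knob",(267,187),.106),("pocket",(240,200),.052),("post",(262,140),.08),("lens",(157,198),.012),("cup",(100,158),.09),("hook",(180,153),.04),("slot",(355,155),.06),("meter",(390,205),.038)]:
    print(n,ray("top",p,z).round(3))
E
```

```text
(20, 234, 26, 56) ((460.829833984375, 572.75048828125), (173.76309204101562, 7.099949836730957), 20.09218978881836)
(124, 232, 17, 16) ((484.4095458984375, 294.04620361328125), (42.599769592285156, 41.97834014892578), 78.03398895263672)
(163, 229, 20, 27) ((463.72882080078125, 182.1859130859375), (68.59178924560547, 38.27714157104492), 12.812512397766113)
(148, 191, 17, 16) ((592.7623291015625, 216.6276092529297), (46.30295181274414, 43.91276550292969), 38.38441848754883)
(31, 185, 14, 15) ((662.59326171875, 550.4771118164062), (51.19499588012695, 24.409154891967773), 29.499910354614258)
knob [ 0.562 -0.096  0.106]
pocket [ 0.548 -0.02   0.052]
post [ 0.703 -0.102  0.08 ]
lens [0.593 0.215 0.012]
cup [0.706 0.344 0.09 ]
hook [0.709 0.133 0.04 ]
slot [ 0.632 -0.356  0.06 ]
meter [ 0.482 -0.432  0.038]
```

View pics/crop0.png

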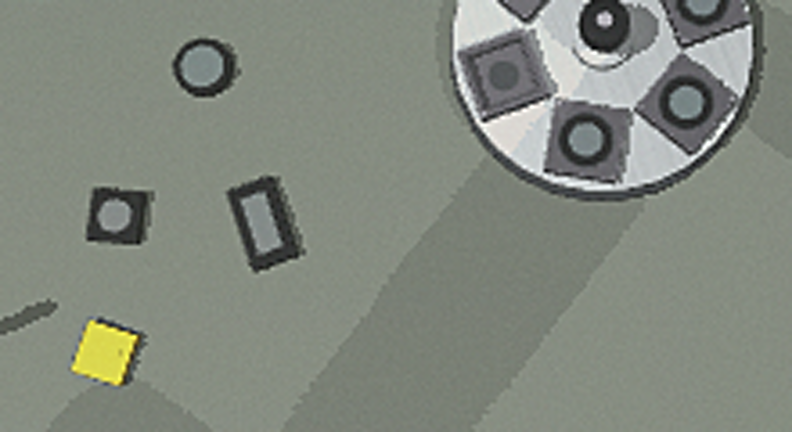

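The crop confirms it: (132,240) is the square mount with a round window. I'll move over the mounts and look with the wrist camera.

Emit:
arm_command:
  steps:
    - {"linear": [0.0443, 0.0385, 0], "yaw": 0, "claw": 0.085}
    - {"linear": [0.0443, 0.0385, 0], "yaw": 0, "claw": 0.085}
    - {"linear": [0.0443, 0.0385, 0], "yaw": 0, "claw": 0.085}
    - {"linear": [0.0443, 0.0385, 0], "yaw": 0, "claw": 0.085}
    - {"linear": [0.0443, 0.0385, 0], "yaw": 0, "claw": 0.085}

```text
t: 0.78
tool_pos: [0.3327, -0.2621, 0.4045]
eef_rot: [0.0, 0.54, 0.842, 0.0]
wrist_force: [1.4, 0.5, -0.4]
finger_gap: 0.0848
```

Emit:
arm_command:
  steps:
    - {"linear": [0.0443, 0.0385, 0], "yaw": 0, "claw": 0.085}
    - {"linear": [0.0443, 0.0385, 0], "yaw": 0, "claw": 0.085}
    - {"linear": [0.0443, 0.0385, 0], "yaw": 0, "claw": 0.085}
    - {"linear": [0.0443, 0.0385, 0], "yaw": 0, "claw": 0.085}
    - {"linear": [0.0443, 0.0385, 0], "yaw": 0, "claw": 0.085}

```text
t: 1.4
tool_pos: [0.4153, 0.0197, 0.4049]
eef_rot: [0.0, 0.54, 0.842, 0.001]
wrist_force: [0.4, -0.8, 0.5]
finger_gap: 0.0852
```

Emit:
arm_command:
  steps:
    - {"linear": [0.0443, 0.0385, 0], "yaw": 0, "claw": 0.085}
    - {"linear": [0.0443, 0.0385, 0], "yaw": 0, "claw": 0.085}
    - {"linear": [0.0443, 0.0385, 0], "yaw": 0, "claw": 0.085}
    - {"linear": [0.0443, 0.0385, 0], "yaw": 0, "claw": 0.085}
    - {"linear": [0.0443, 0.0385, 0], "yaw": 0, "claw": 0.085}

```text
t: 2.02
tool_pos: [0.4983, 0.3013, 0.4045]
eef_rot: [-0.0, 0.54, 0.842, -0.0]
wrist_force: [1.3, 0.3, 0.6]
finger_gap: 0.0852
```

Run:
```python
from h import *
s=monitor.state(); print(s["joints"].round(3), s["wrist_force"].round(2))
P=pose(); im=eyes.read_camera("wrist")[:,:,::-1].copy(); t=eyes.read_camera("top")[:,:,::-1]
cv2.imwrite("pics/w1.png",im); cv2.imwrite("pics/top1.png",t); np.savez("p1.npz",p=P[0],R=P[1])
print(P[0].round(4),toolang(P[1]), proj("wrist",[.484,.294,.01],P))
c=cv2.resize(t[130:250,210:330],None,fx=5,fy=5,interpolation=cv2.INTER_CUBIC); cv2.imwrite("pics/topc1.png",c)
```

```text
[ 0.888 -0.007  0.037 -0.    -1.615 -2.029] [1.32 0.32 0.55]
[0.4983 0.3013 0.4045] 114.6459578618289 [259.62647928 163.97303446]
```

View pics/w1.png

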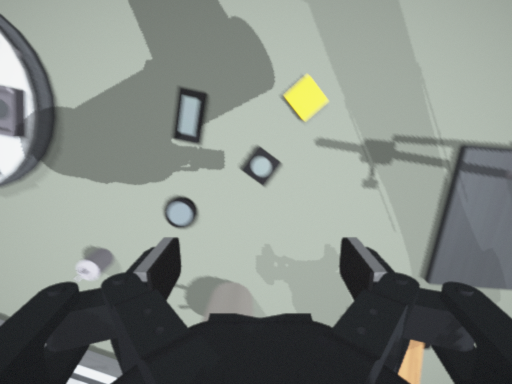

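View pics/topc1.png

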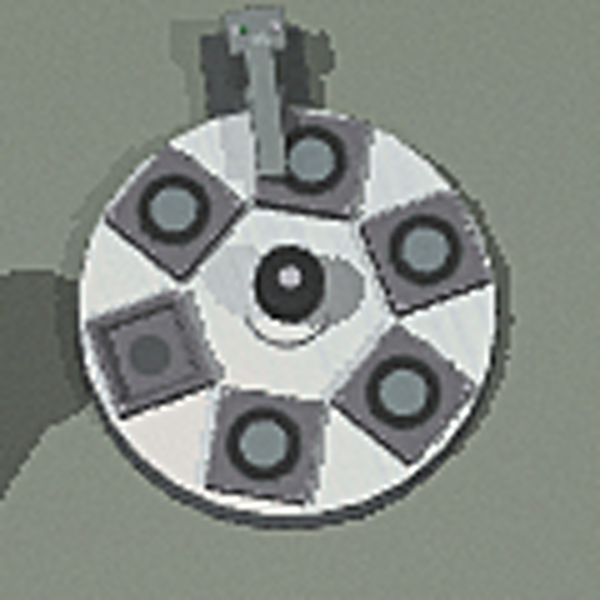

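In the wrist view, the square filter is at (260,165), the yellow decoy at (306,98), the slide at (190,116) and the lens at (181,212). The top crop shows the empty pocket at lower left and the sensor jaw at the top.

Run:
```python
from h import *
d=np.load("p1.npz"); P=(d["p"],d["R"])
im=cv2.imread("pics/w1.png"); g=im.max(2)
m=((g<70)*255).astype(np.uint8); m[:135]=0;m[195:]=0;m[:,:225]=0;m[:,295:]=0
cs,_=cv2.findContours(m,cv2.RETR_EXTERNAL,cv2.CHAIN_APPROX_NONE)
for k in cs:
    if cv2.contourArea(k)>60:
        w=np.array([ray("wrist",p[0],0.012,P)[:2] for p in k])*1000
        print(cv2.boundingRect(k),cv2.minAreaRect(w.astype(np.float32)))
# carousel from top: round filter windows
t=cv2.imread("pics/top1.png")
c=cv2.resize(t[130:250,210:330],None,fx=5,fy=5,interpolation=cv2.INTER_CUBIC)
pts=[(174,209),(314,156),(424,248),(405,390),(264,443),(151,355)]
W=np.array([ray("top",(210+(a+.5)/5-.5,130+(b+.5)/5-.5),.052)[:2] for a,b in pts])*1000
from scipy.optimize import least_squares
# dark rings centres
g=c.max(2)
for i in range(5):
    a,b=pts[i]; mk=np.zeros_like(g); cv2.circle(mk,(a,b),42,255,-1)
    dk=((g<70)&(mk>0)).astype(np.uint8)
    k=max(cv2.findContours(dk,cv2.RETR_EXTERNAL,cv2.CHAIN_APPROX_NONE)[0],key=cv2.contourArea)
    (ex,ey),ax,_=cv2.fitEllipse(k); print(i,(ex,ey),ax)
    if abs(ax[0]-ax[1])<12: W[i]=ray("top",(210+(ex+.5)/5-.5,130+(ey+.5)/5-.5),.052)[:2]*1000
print(W.round(1))
sgn=np.arange(6)  # order clockwise in image
for s in (1,-1):
    f=lambda q:(np.c_[q[0]+82*np.cos(q[2]+s*np.radians(60)*(sgn-5)),q[1]+82*np.sin(q[2]+s*np.radians(60)*(sgn-5))]-W)[[0,2,3,4]].ravel()
    r=least_squares(f,[562,-96,1.7]); print(s,r.x[:2],np.degrees(r.x[2]),r.cost,r.fun.round(1))
k=[ray("top",(210+290.5/5-.4,130+277/5-.4),.106)[:2]]; print("knob",k)
# jaw centre line: tip and post
for a,b in [(272,172),(262,60),(256,30)]: print("jaw",ray("top",(210+(a+.5)/5-.5,130+(b+.5)/5-.5),.08))
```

```text
(244, 163, 23, 21) ((498.80401611328125, 293.263671875), (32.97570037841797, 11.082701683044434), 74.5415267944336)
0 (173.4501495361328, 209.46498107910156) (67.90950012207031, 70.4501724243164)
1 (311.2718811035156, 159.88279724121094) (61.91755676269531, 65.03558349609375)
2 (424.4910583496094, 249.57305908203125) (68.17301940917969, 70.6466293334961)
3 (402.7917785644531, 392.14862060546875) (70.52311706542969, 71.91117095947266)
4 (263.2958984375, 444.05072021484375) (70.664794921875, 71.97137451171875)
[[ 627.3  -42.1]
 [ 645.8 -122.7]
 [ 585.9 -178. ]
 [ 507.5 -154. ]
 [ 489.   -74.1]
 [ 546.4  -19.4]]
1 [567.3717098  -98.06165246] -16.88451355832764 20180.76201700155 [-1.000e-01  1.000e-01 -9.700e+01  1.038e+02  0.000e+00 -1.000e-01
  9.700e+01 -1.038e+02]
-1 [567.39381948 -98.08530407] 103.02499687595855 0.002159926745044288 [ 0. -0. -0.  0. -0. -0.  0. -0.]
knob [array([ 0.56726061, -0.09859871])]
jaw [ 0.6335346  -0.09820118  0.08      ]
jaw [ 0.69836724 -0.10145882  0.08      ]
jaw [ 0.71623638 -0.10051039  0.08      ]
```

Run:
```python
from h import *
d=np.load("p1.npz"); P=(d["p"],d["R"])
im=cv2.imread("pics/w1.png"); g=im.max(2)
x0,y0=232,137; c=g[y0:193,x0:292]
print(np.percentile(c,[2,20,50,80]))
f=8; u=cv2.resize(c,None,fx=f,fy=f,interpolation=cv2.INTER_CUBIC)
for th in (80,100,120):
    k=max(cv2.findContours((u<th).astype(np.uint8),cv2.RETR_EXTERNAL,cv2.CHAIN_APPROX_NONE)[0],key=cv2.contourArea)
    for z in (.012,.006):
        w=np.array([ray("wrist",(x0+(p[0][0]+.5)/f-.5,y0+(p[0][1]+.5)/f-.5),z,P)[:2] for p in k])*1000
        print(th,z,cv2.minAreaRect(w.astype(np.float32)))
# window centre (bright disc inside)
cv2.imwrite("pics/f1.png",cv2.resize(im[y0:193,x0:292],None,fx=10,fy=10,interpolation=cv2.INTER_CUBIC)[:600,:600])
```

```text
[ 64. 148. 195. 196.]
80 0.012 ((485.30377197265625, 296.016845703125), (34.93647766113281, 38.6428108215332), 78.4928970336914)
80 0.006 ((486.0831604003906, 296.38458251953125), (35.516597747802734, 39.28445816040039), 78.49288940429688)
100 0.012 ((485.25714111328125, 295.65179443359375), (37.87116241455078, 39.53407669067383), 78.4015121459961)Traceback (most recent call last):
  File "<stdin>", line 10, in <module>
  File "h.py", line 4, in ray
    m=eyes.camera_model(name); K=np.array(m["mtx"])
ValueError: time passes only in moves, steps and waits
```

Emit:
arm_command:
  steps:
    - {"linear": [0, 0, 0.026], "yaw": -10.7, "claw": 0.085}
    - {"linear": [0, 0, 0.026], "yaw": -10.7, "claw": 0.085}
    - {"linear": [0, 0, 0.026], "yaw": -10.7, "claw": 0.085}
    - {"linear": [0, 0, 0.026], "yaw": -10.7, "claw": 0.085}
    - {"linear": [0, 0, 0.026], "yaw": -10.7, "claw": 0.085}

```text
t: 2.75
tool_pos: [0.498, 0.2988, 0.2738]
eef_rot: [-0.0, 0.1, 0.995, -0.0]
wrist_force: [-0.0, 0.1, -0.6]
finger_gap: 0.0853
```

```bash
python3 - <<'E'
from workcell import eyes
import json
d={n:{k:(v.tolist() if hasattr(v,'tolist') else v) for k,v in eyes.camera_model(n).items()} for n in ("scene","top","wrist")}
json.dump(d,open("cam.json","w"))
s=open("h.py").read().replace("eyes.camera_model(name)","CM[name]").replace("from workcell","import json; CM=json.load(open('cam.json')) \nfrom workcell")
open("h.py","w").write(s)
E
cat >> h.py <<'E'
def look(tag):
    P=pose(); im=eyes.read_camera("wrist")[:,:,::-1].copy()
    cv2.imwrite(f"pics/{tag}.png",im); np.savez(f"{tag}.npz",p=P[0],R=P[1]); return P,im
def darkrect(im,P,cx,cy,r,z,th,f=6):
    x0,y0=cx-r,cy-r; c=im[y0:cy+r,x0:cx+r].max(2)
    u=cv2.resize(c,None,fx=f,fy=f,interpolation=cv2.INTER_CUBIC)
    k=max(cv2.findContours((u<th).astype(np.uint8),cv2.RETR_EXTERNAL,cv2.CHAIN_APPROX_NONE)[0],key=cv2.contourArea)
    w=np.array([ray("wrist",(x0+(p[0][0]+.5)/f-.5,y0+(p[0][1]+.5)/f-.5),z,P)[:2] for p in k])*1000
    return cv2.minAreaRect(w.astype(np.float32))
E
python3 - <<'E'
from h import *
P,im=look("w2"); print(P[0].round(4),toolang(P[1]),monitor.state()["joints"].round(2),proj("wrist",[.4853,.2957,.012],P))
E
```

```text
[0.498  0.2988 0.2738] 168.46765004900632 [ 0.89  0.02 -0.19 -0.   -1.37 -1.08] [272.66418329 195.9073123 ]
```

View pics/w2.png

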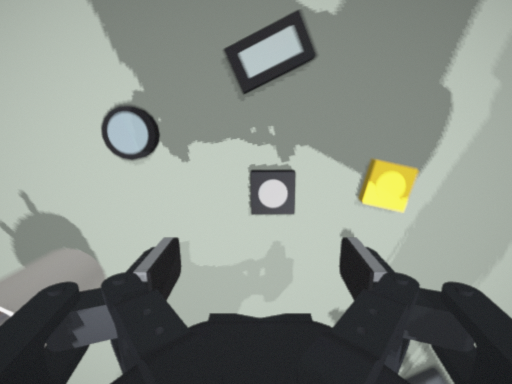

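Run:
```python
from h import *
d=np.load("w2.npz"); P=(d["p"],d["R"]); im=cv2.imread("pics/w2.png")
for th in (70,90,110): print(darkrect(im,P,272,192,29,.012,th))
c=im[175:210,258:290].max(2); m=(c>150).astype(np.uint8); 
k=max(cv2.findContours(m,cv2.RETR_EXTERNAL,cv2.CHAIN_APPROX_NONE)[0],key=cv2.contourArea); (u,v),r=cv2.minEnclosingCircle(k)
print(u+258,v+175,r,ray("wrist",(u+258,v+175),.012,P))
```

```text
((481.3716735839844, 273.6199035644531), (2.6286683082580566, 37.35114669799805), 79.60438537597656)
((485.1462707519531, 291.7694091796875), (40.1085205078125, 38.88029479980469), 78.84286499023438)
((485.2705383300781, 291.8157958984375), (40.838348388671875, 39.81852722167969), 78.84789276123047)
272.5517244338989 193.0 14.586143493652344 [0.48489484 0.29305203 0.012     ]
```

Emit:
arm_command:
  steps:
    - {"linear": [0.0115, 0.0035, 0.02], "yaw": 0, "claw": 0.085}
    - {"linear": [0, 0, 0.02], "yaw": 0, "claw": 0.085}
    - {"linear": [0, 0, 0], "yaw": 0, "claw": 0.085}
    - {"linear": [0, 0, 0], "yaw": 0, "claw": 0.085}
    - {"linear": [0, 0, 0], "yaw": 0, "claw": 0.085}

```text
t: 3.42
tool_pos: [0.488, 0.3052, 0.2358]
eef_rot: [0.001, 0.104, 0.995, 0.001]
wrist_force: [0.2, -0.0, -0.2]
finger_gap: 0.0849
```

Run:
```python
from h import *
P,im=look("w3"); print(P[0].round(4),toolang(P[1])); u,v=proj("wrist",[.485,.2925,.012],P); print(u,v)
u,v=int(u),int(v)
for th in (90,110): print(darkrect(im,P,u,v,35,.012,th))
x0,y0=u-18,v-18
c=im[y0:y0+36,x0:x0+36].max(2); m=(c>150).astype(np.uint8); 
k=max(cv2.findContours(m,cv2.RETR_EXTERNAL,cv2.CHAIN_APPROX_NONE)[0],key=cv2.contourArea); (a,b),r=cv2.minEnclosingCircle(k)
print(a+x0,b+y0,r,ray("wrist",(a+x0,b+y0),.012,P))
```

```text
[0.488  0.3052 0.2358] 168.0980815994383
260.08182648391556 198.73460375025815
((484.8431396484375, 292.36724853515625), (40.667625427246094, 39.15087890625), 78.1263656616211)
((484.8765563964844, 292.37506103515625), (41.1873779296875, 39.70646286010742), 78.1297607421875)
260.6666660308838 200.0 17.400609970092773 [0.48477405 0.29355161 0.012     ]
```

View pics/w3.png

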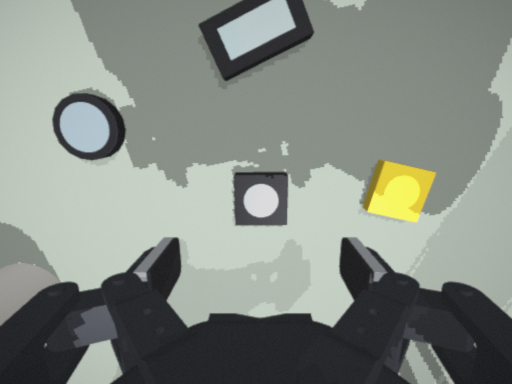

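The filter is at about (484.8, 293.2) mm and the tool is aligned with it. I'll descend and close.

Emit:
arm_command:
  steps:
    - {"linear": [0.0007, -0.0124, 0], "yaw": 0, "claw": 0.085}
    - {"linear": [0, 0, 0.03], "yaw": 0, "claw": 0.07}
    - {"linear": [0, 0, 0.0314], "yaw": 0, "claw": 0.06}
    - {"linear": [0, 0, 0], "yaw": 0, "claw": 0.055}
    - {"linear": [0, 0, 0], "yaw": 0, "claw": 0.05}

```text
t: 4.1
tool_pos: [0.4845, 0.293, 0.1745]
eef_rot: [0.0, 0.103, 0.995, 0.0]
wrist_force: [-0.3, 0.2, -0.2]
finger_gap: 0.0499
```

Run:
```python
from h import *
P,im=look("w4"); print(P[0].round(4),toolang(P[1]),P[1][:,2].round(4))
```

```text
[0.4845 0.293  0.1745] 168.11933176642634 [ 6.e-04  5.e-04 -1.e+00]
```

View pics/w4.png

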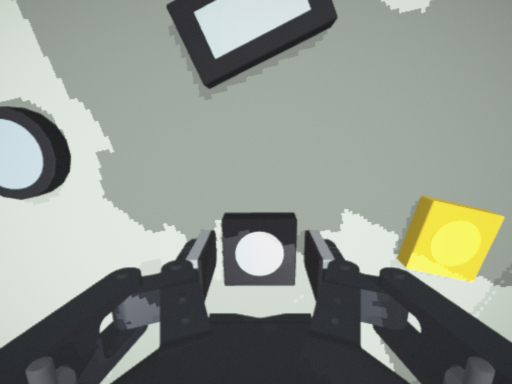

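The filter at (260,250) sits squarely between the pads, which are at x≈212 and 308. I'll close on it.

Emit:
arm_command:
  steps:
    - {"linear": [0, 0, 0], "yaw": 0, "claw": 0.03}
    - {"linear": [0, 0, 0], "yaw": 0, "claw": 0.03}
    - {"linear": [0, 0, 0], "yaw": 0, "claw": 0.03}
    - {"linear": [0, 0, -0.01], "yaw": 0, "claw": 0.03}
    - {"linear": [0, 0, -0.03], "yaw": 0, "claw": 0.03}

```text
t: 4.78
tool_pos: [0.4837, 0.2926, 0.2121]
eef_rot: [-0.002, 0.104, 0.995, -0.001]
wrist_force: [0.4, 0.7, -0.9]
finger_gap: 0.038
```

Run:
```python
from h import *
P,im=look("w5"); print(P[0].round(4),toolang(P[1]),P[1][:,2].round(4))
```

```text
[0.4837 0.2926 0.2121] 168.11026470666604 [-0.0034 -0.0026 -1.    ]
```

View pics/w5.png

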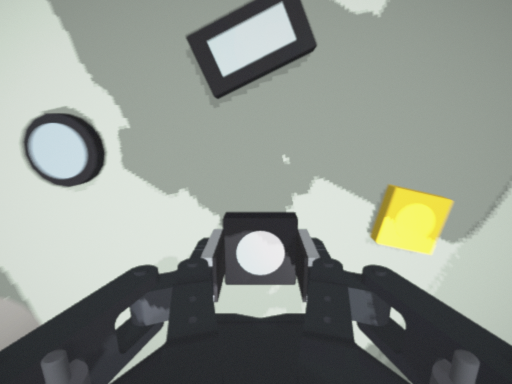

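Run:
```python
from h import *
for n in("w4","w5"):
    d=np.load(n+".npz"); P=(d["p"],d["R"]); im=cv2.imread(f"pics/{n}.png")
    x0,y0=238,226; c=im[y0:276,x0:282].max(2); c=cv2.resize(c,None,fx=6,fy=6,interpolation=cv2.INTER_CUBIC); m=(c>150).astype(np.uint8)
    # keep component containing centre
    _,l=cv2.connectedComponents(m); m=(l==l[m.shape[0]//2,m.shape[1]//2]).astype(np.uint8)
    k=max(cv2.findContours(m,cv2.RETR_EXTERNAL,cv2.CHAIN_APPROX_NONE)[0],key=cv2.contourArea); (a,b),ax,_=cv2.fitEllipse(k)
    u,v=x0+a/6-.4,y0+b/6-.4
    X=ray("wrist",(u,v),P[0][2]-.1625,P); print(n,u,v,ax,"world",X.round(4),"tool",(P[1].T@(X-P[0])).round(4))
```

```text
w4 259.2918690999349 253.3815500895182 (270.0398864746094, 278.1230773925781) world [0.4846 0.2937 0.012 ] tool [1.000e-04 6.000e-04 1.625e-01]
w5 259.73673146565756 252.6082295735677 (267.8310241699219, 277.26214599609375) world [0.4829 0.2924 0.0496] tool [0.0003 0.0002 0.1625]
```

Emit:
arm_command:
  steps:
    - {"linear": [0, 0, -0.03], "yaw": 0, "claw": 0.03}
    - {"linear": [0, 0, -0.03], "yaw": 0, "claw": 0.03}
    - {"linear": [-0.0208, -0.0482, 0], "yaw": 0, "claw": 0.03}
    - {"linear": [-0.0208, -0.0482, 0], "yaw": 0, "claw": 0.03}
    - {"linear": [-0.0208, -0.0482, 0], "yaw": 0, "claw": 0.03}

```text
t: 5.45
tool_pos: [0.5156, 0.1373, 0.2736]
eef_rot: [0.0, 0.103, 0.995, 0.0]
wrist_force: [1.0, 0.7, -0.9]
finger_gap: 0.0379
```

Emit:
arm_command:
  steps:
    - {"linear": [-0.0208, -0.0482, 0], "yaw": 0, "claw": 0.03}
    - {"linear": [-0.0208, -0.0482, 0], "yaw": 0, "claw": 0.03}
    - {"linear": [0, 0, 0], "yaw": -8.3, "claw": 0.03}
    - {"linear": [0, 0, 0], "yaw": -8.3, "claw": 0.03}
    - {"linear": [0, 0, 0], "yaw": -8.3, "claw": 0.03}

```text
t: 6.08
tool_pos: [0.5365, 0.0355, 0.2735]
eef_rot: [0.0, -0.115, 0.993, 0.0]
wrist_force: [0.5, -1.5, -0.3]
finger_gap: 0.0383
```

Emit:
arm_command:
  steps:
    - {"linear": [0, 0, 0], "yaw": 0, "claw": 0.03}
    - {"linear": [0, 0, 0], "yaw": 0, "claw": 0.03}
    - {"linear": [0, 0, 0], "yaw": 0, "claw": 0.03}
    - {"linear": [0, 0, 0], "yaw": 0, "claw": 0.03}
    - {"linear": [0, 0, 0], "yaw": 0, "claw": 0.03}

```text
t: 6.7
tool_pos: [0.5365, 0.0359, 0.2733]
eef_rot: [-0.0, -0.113, 0.994, 0.0]
wrist_force: [-0.8, -0.5, -0.7]
finger_gap: 0.0382
```

Run:
```python
from h import *
P,im=look("w6"); print(P[0].round(4),toolang(P[1]),P[1][:,2].round(4),monitor.state()["joints"].round(2))
print(proj("wrist",[.5489,-.0182,.052],P),proj("wrist",[.5674,-.0981,.106],P))
```

```text
[0.5365 0.0359 0.2733] -166.995037443319 [-1.e-04  1.e-04 -1.e+00] [ 0.44 -0.1  -0.29 -0.   -1.38 -0.21]
[259.49917366 141.36771853] [258.96749969 -49.44277964]
```

View pics/w6.png

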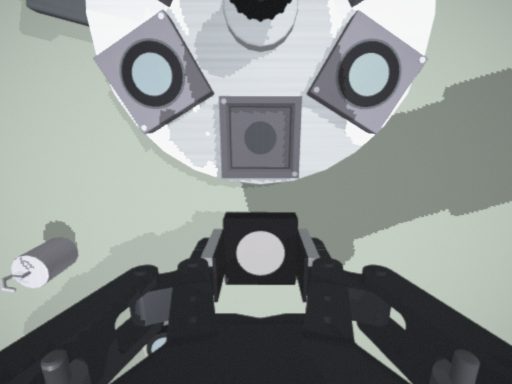

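```bash
cat >> h.py <<'E'
def ring(im,P,cx,cy,r,z,th,f=6):
    x0,y0=cx-r,cy-r; c=cv2.resize(im[y0:cy+r,x0:cx+r].max(2),None,fx=f,fy=f,interpolation=cv2.INTER_CUBIC)
    k=max(cv2.findContours((c<th).astype(np.uint8),cv2.RETR_EXTERNAL,cv2.CHAIN_APPROX_NONE)[0],key=cv2.contourArea)
    (a,b),ax,_=cv2.fitEllipse(cv2.convexHull(k)); u,v=x0+(a+.5)/f-.5,y0+(b+.5)/f-.5
    return (u,v),np.array(ax)/f,ray("wrist",(u,v),z,P)
E
python3 - <<'E'
from h import *
d=np.load("w6.npz"); P=(d["p"],d["R"]); im=cv2.imread("pics/w6.png")
L=ring(im,P,152,74,36,.052,60); Rr=ring(im,P,369,74,36,.052,60); print(L,Rr)
A,B=L[2][:2],Rr[2][:2]
M=(A+B)/2; e=(B-A); print("chord",np.linalg.norm(e),"expect",2*82*np.sin(np.pi/3))
n=np.array([-e[1],e[0]])/np.linalg.norm(e)
pk=[.5489,-.0182]; n=n*np.sign(n@(np.array(pk)-M))
print("axis",M-n*.041,"pocket",M+n*.041,"ang",np.degrees(np.arctan2(n[1],n[0])))
cv2.imwrite("pics/pk6.png",cv2.resize(im[85:190,205:315],None,fx=5.6,fy=5.6,interpolation=cv2.INTER_CUBIC))
E
```

```text
((150.12564086914062, 72.1440404256185), array([55.90790304, 62.29517619]), array([ 0.62873552, -0.04541403,  0.052     ])) ((342.4763120015462, 79.85321553548178), array([ 7.61917559, 36.38629913]), array([ 0.50449279, -0.06923822,  0.052     ]))
chord 0.12650631678372823 expect 142.02816622064793
axis [ 0.57433545 -0.09759251] pocket [ 0.55889287 -0.01705974] ang 100.85499745302495
```

View pics/pk6.png

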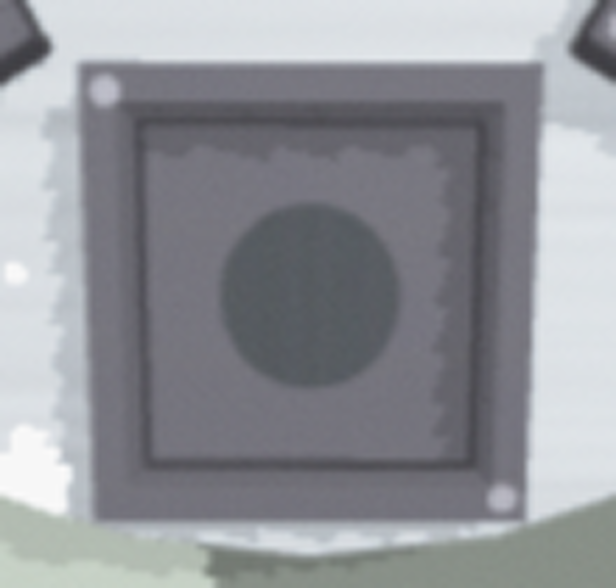

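Run:
```python
from h import *
d=np.load("w6.npz"); P=(d["p"],d["R"])
c=[(80,64),(543,64),(526,520),(96,520)]
W=np.array([ray("wrist",(205+(a+.5)/5.6-.5,85+(b+.5)/5.6-.5),.052,P)[:2] for a,b in c])
print(W.round(4),W.mean(0)); 
for i in range(4): 
    e=W[(i+1)%4]-W[i]; print(np.linalg.norm(e),np.degrees(np.arctan2(e[1],e[0])))
W2=np.array([ray("wrist",(205+(a+.5)/5.6-.5,85+(b+.5)/5.6-.5),.04,P)[:2] for a,b in [(140,122),(483,122),(470,465),(150,465)]])
print(W2.round(4),W2.mean(0))
im=cv2.imread("pics/w6.png")
print(ring(im,P,152,74,32,.052,50)[1:],ring(im,P,371,73,32,.052,50)[1:])
```

```text
[[ 5.821e-01 -4.110e-02]
 [ 5.281e-01 -5.350e-02]
 [ 5.157e-01  4.000e-04]
 [ 5.698e-01  1.280e-02]] [ 0.54892073 -0.02034521]
0.05534798665937554 -167.0222268783457
0.05529370053548277 103.02322913647349
0.05551108057416467 12.99616022216948
0.05531162598920093 -77.14572719793689
[[ 0.5753 -0.0368]
 [ 0.5324 -0.0466]
 [ 0.5229 -0.0035]
 [ 0.5653  0.0063]] [ 0.54893669 -0.02012836]Traceback (most recent call last):
  File "<stdin>", line 11, in <module>
  File "h.py", line 38, in ring
    k=max(cv2.findContours((c<th).astype(np.uint8),cv2.RETR_EXTERNAL,cv2.CHAIN_APPROX_NONE)[0],key=cv2.contourArea)
ValueError: max() iterable argument is empty
```

Emit:
arm_command:
  steps:
    - {"linear": [0, 0.002, 0.02], "yaw": 0, "claw": 0.03}
    - {"linear": [0, 0, 0.0255], "yaw": 0, "claw": 0.03}
    - {"linear": [0, 0, 0], "yaw": 0, "claw": 0.03}
    - {"linear": [0, 0, 0], "yaw": 0, "claw": 0.03}
    - {"linear": [0, 0, 0], "yaw": 0, "claw": 0.03}

```text
t: 7.38
tool_pos: [0.5365, 0.0379, 0.2292]
eef_rot: [0.001, -0.113, 0.994, 0.0]
wrist_force: [-0.0, -0.4, -0.5]
finger_gap: 0.0378
```

Run:
```python
from h import *
P,im=look("w7"); print(P[0].round(4),toolang(P[1]),P[1][:,2].round(4))
u,v=proj("wrist",[.5489,-.0193,.052],P);print(u,v)
cv2.imwrite("pics/pk7.png",cv2.resize(im[60:290,160:360],None,fx=2.6,fy=2.6,interpolation=cv2.INTER_CUBIC))
cv2.imwrite("pics/pk7b.png",cv2.resize(im[60:200,190:330],None,fx=4.2,fy=4.2,interpolation=cv2.INTER_CUBIC))
cv2.imwrite("pics/pk7c.png",cv2.resize(im[190:300,205:315],None,fx=5.4,fy=5.4,interpolation=cv2.INTER_CUBIC))
```

```text
[0.5365 0.0379 0.2292] -166.96945901035463 [ 2.e-03  6.e-04 -1.e+00]
261.2751700072076 140.001214914419
```

View pics/pk7b.png

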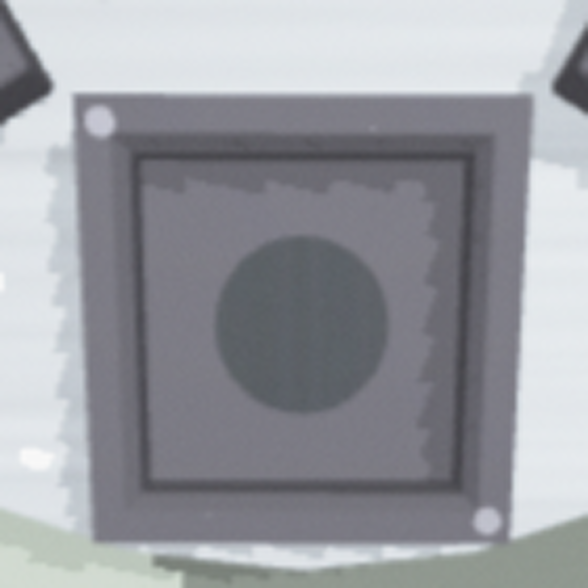

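View pics/pk7c.png

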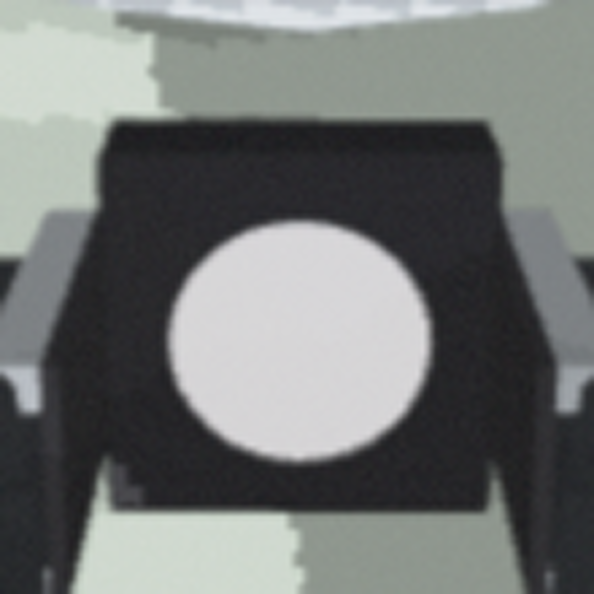

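Run:
```python
from h import *
d=np.load("w7.npz"); P=(d["p"],d["R"]); T=lambda X:(P[1].T@(X-P[0]))*1000
def rr(c,x0,y0,f,z):
    W=np.array([ray("wrist",(x0+(a+.5)/f-.5,y0+(b+.5)/f-.5),z,P) for a,b in c]); return W
W=rr([(75,95),(532,95),(508,542),(95,542)],190,60,4.2,.052)
print("block",W.mean(0),T(W.mean(0)).round(2),[np.linalg.norm(W[i]-W[i-1]).round(4) for i in range(4)])
W=rr([(133,155),(475,155),(461,490),(143,490)],190,60,4.2,.042); print("inner",T(W.mean(0)).round(2),[np.linalg.norm(W[i]-W[i-1]).round(4) for i in range(4)])
for dz in (.1615,.1625,.1635):
    W=rr([(101,155),(500,155),(490,510),(110,510)],205,190,5.4,P[0][2]-dz); print("filter",dz,T(W.mean(0)).round(2),[np.linalg.norm(W[i]-W[i-1]).round(4) for i in range(4)])
    print("window",T(rr([(300,341)],205,190,5.4,P[0][2]-dz)[0]).round(2))
    W=rr([(108,120),(490,120)],205,190,5.4,P[0][2]-dz-.012); print("bottom near edge",T(W[0]).round(2),T(W[1]).round(2))
```

```text
block [ 0.548954   -0.02029682  0.052     ] [  1.33 -59.53 177.2 ] [np.float64(0.0555), np.float64(0.0553), np.float64(0.0554), np.float64(0.0552)]
inner [  1.46 -59.24 187.2 ] [np.float64(0.0445), np.float64(0.0448), np.float64(0.0444), np.float64(0.0449)]
filter 0.1615 [  0.57  -0.52 161.5 ] [np.float64(0.0385), np.float64(0.0382), np.float64(0.0384), np.float64(0.039)]
window [  0.55  -0.26 161.5 ]
bottom near edge [-19.37 -19.35 173.54] [ 20.25 -19.38 173.46]
filter 0.1625 [ 5.700e-01 -2.000e-02  1.625e+02] [np.float64(0.0388), np.float64(0.0384), np.float64(0.0387), np.float64(0.0393)]
window [  0.55   0.24 162.5 ]
bottom near edge [-19.51 -19.03 174.54] [ 20.39 -19.05 174.46]
filter 0.1635 [  0.57   0.48 163.5 ] [np.float64(0.0391), np.float64(0.0387), np.float64(0.039), np.float64(0.0395)]
window [  0.55   0.74 163.5 ]
bottom near edge [-19.65 -18.7  175.54] [ 20.53 -18.73 175.46]
```

Emit:
arm_command:
  steps:
    - {"linear": [0, 0, -0.005], "yaw": 0, "claw": 0.03}
    - {"linear": [0.0008, -0.0295, 0], "yaw": 0, "claw": 0.03}
    - {"linear": [0, -0.0298, 0], "yaw": 0, "claw": 0.03}
    - {"linear": [0, 0, 0], "yaw": 0, "claw": 0.03}
    - {"linear": [0, 0, 0.004], "yaw": 0, "claw": 0.03}

```text
t: 8.05
tool_pos: [0.5488, -0.02, 0.2293]
eef_rot: [0.001, -0.113, 0.994, 0.0]
wrist_force: [0.4, 1.0, -0.1]
finger_gap: 0.0382
```

Run:
```python
from h import *
P,im=look("w8"); print(P[0].round(4),toolang(P[1]),P[1][:,2].round(4))
cv2.imwrite("pics/pk8.png",cv2.resize(im[180:300,190:330],None,fx=5,fy=5,interpolation=cv2.INTER_CUBIC))
```

```text
[ 0.5488 -0.02    0.2293] -166.99341829581564 [ 1.e-03  4.e-04 -1.e+00]
```

View pics/pk8.png

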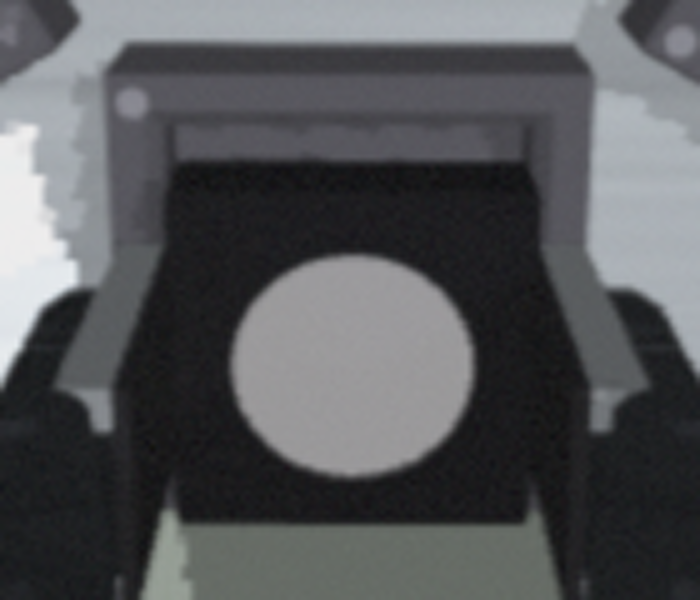

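Run:
```python
from h import *
d=np.load("w8.npz"); P=(d["p"],d["R"]); T=lambda X:(P[1].T@(X-P[0]))*1000
g=lambda a,b,z:T(ray("wrist",(190+(a+.5)/5-.5,180+(b+.5)/5-.5),z,P)).round(2)
print("block edge",g(108,73,.052),g(593,73,.052))
print("bottom of block? far edge",g(125,43,.0),)
for zb in (.1735,.1745,.1765): print("filter bottom edge",g(167,162,P[0][2]-zb),g(538,162,P[0][2]-zb))
for zb in (.1615,.1625,.1645):print("top near edge",g(170,192,P[0][2]-zb),"top far",g(180,523,P[0][2]-zb),g(528,523,P[0][2]-zb))
for zb in (.1735,.1745,.1765): print("far bottom edge (if vis)",g(180,523,P[0][2]-zb))
```

```text
block edge [-27.11 -28.57 177.32] [ 27.69 -28.59 177.26]
bottom of block? far edge [-34.15 -20.12 229.33]
filter bottom edge [-20.27 -19.25 173.52] [ 21.3  -19.26 173.47]
filter bottom edge [-20.41 -18.92 174.52] [ 21.45 -18.94 174.47]
filter bottom edge [-20.71 -18.27 176.52] [ 21.74 -18.29 176.47]
top near edge [-18.32 -19.9  161.52] top far [-18.58  18.84 161.52] [ 19.95  18.79 161.48]
top near edge [-18.46 -19.55 162.52] top far [-18.73  19.49 162.52] [ 20.1   19.44 162.48]
top near edge [-18.75 -18.85 164.52] top far [-19.02  20.78 164.52] [ 20.4   20.74 164.48]
far bottom edge (if vis) [-20.35  26.61 173.53]
far bottom edge (if vis) [-20.49  27.26 174.53]
far bottom edge (if vis) [-20.79  28.55 176.53]
```

Emit:
arm_command:
  steps:
    - {"linear": [-0.0002, -0.0014, 0], "yaw": 0, "claw": 0.03}
    - {"linear": [0, 0, 0.0015], "yaw": 0, "claw": 0.03}
    - {"linear": [0, 0, 0.0015], "yaw": 0, "claw": 0.03}
    - {"linear": [0, 0, 0.001], "yaw": 0, "claw": 0.03}
    - {"linear": [0, 0, 0.001], "yaw": 0, "claw": 0.03}

```text
t: 8.72
tool_pos: [0.5493, -0.0214, 0.2244]
eef_rot: [0.0, -0.114, 0.994, -0.0]
wrist_force: [-1.2, 2.2, 7.0]
finger_gap: 0.038
```

Run:
```python
from h import *
P,im=look("w9"); print(P[0].round(4),toolang(P[1]),P[1][:,2].round(4),monitor.state()["wrist_force"].round(2))
cv2.imwrite("pics/pk9.png",cv2.resize(im[180:300,190:330],None,fx=5,fy=5,interpolation=cv2.INTER_CUBIC))
```

```text
[ 0.5493 -0.0214  0.2244] -166.96421854260254 [ 7.e-04  1.e-04 -1.e+00] [-0.47  0.91  3.1 ]
```

View pics/pk9.png

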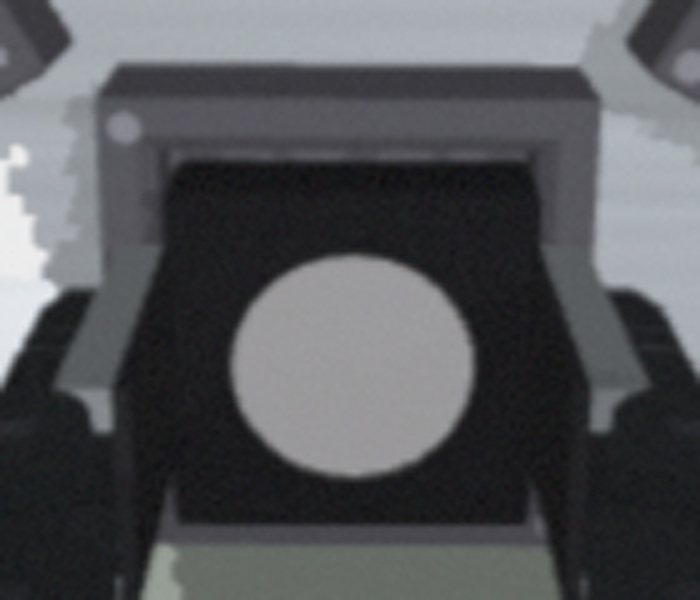

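Run:
```python
from h import *
d=np.load("w9.npz"); P=(d["p"],d["R"]); T=lambda X:(P[1].T@(X-P[0]))*1000
g=lambda a,b,z:T(ray("wrist",(190+(a+.5)/5-.5,180+(b+.5)/5-.5),z,P)).round(2)
for dz in (0,-.002):
  print("block in",g(98,99,.052+dz),g(600,99,.052+dz),"block out",g(160,543,.052+dz),g(550,543,.052+dz), "chamfer in",g(165,138,.052+dz), g(540,138,.052+dz))
  z=P[0][2]-.1625+dz
  print("top near",g(170,190,z),g(530,190,z)," top far",g(180,523,z),g(528,523,z))
  print("bot near",g(167,162,z-.012),g(538,162,z-.012))
```

```text
block in [-27.42 -26.88 172.4 ] [ 27.68 -26.88 172.36] block out [-22.68  28.61 172.39] [ 24.31  28.57 172.36] chamfer in [-20.22 -22.4  172.4 ] [ 21.26 -22.41 172.37]
top near [-18.46 -19.77 162.51] [ 18.98 -19.78 162.49]  top far [-18.73  19.48 162.51] [ 20.1   19.44 162.48]
bot near [-20.41 -18.92 174.52] [ 21.45 -18.93 174.49]
block in [-27.82 -26.33 174.4 ] [ 28.07 -26.34 174.36] block out [-23.01  29.94 174.39] [ 24.65  29.9  174.36] chamfer in [-20.52 -21.79 174.4 ] [ 21.56 -21.8  174.37]
top near [-18.74 -19.07 164.51] [ 19.26 -19.08 164.49]  top far [-19.02  20.77 164.51] [ 20.4   20.74 164.48]
bot near [-20.71 -18.27 176.52] [ 21.74 -18.28 176.49]
```

Emit:
arm_command:
  steps:
    - {"linear": [0, 0.0005, -0.0005], "yaw": 0, "claw": 0.03}
    - {"linear": [0, 0.0004, 0], "yaw": 0, "claw": 0.03}
    - {"linear": [0, 0, 0.001], "yaw": 0, "claw": 0.03}
    - {"linear": [0, 0, 0.001], "yaw": 0, "claw": 0.03}
    - {"linear": [0, 0, 0], "yaw": 0, "claw": 0.03}

```text
t: 9.4
tool_pos: [0.5496, -0.0204, 0.2244]
eef_rot: [0.001, -0.114, 0.994, -0.0]
wrist_force: [-1.7, 1.2, 9.0]
finger_gap: 0.0379
```

Run:
```python
from h import *
P,im=look("w10"); s=monitor.state(); print(P[0].round(4),toolang(P[1]),P[1][:,2].round(4),s["wrist_force"].round(2),s["ft_torque"].round(2))
cv2.imwrite("pics/pk10.png",cv2.resize(im[180:300,190:330],None,fx=5,fy=5,interpolation=cv2.INTER_CUBIC))
```

```text
[ 0.5496 -0.0204  0.2244] -166.9470862351166 [ 3.e-03  2.e-04 -1.e+00] [-2.03  1.95  9.3 ] [ 0.43  0.72 -0.06]
```

View pics/pk10.png

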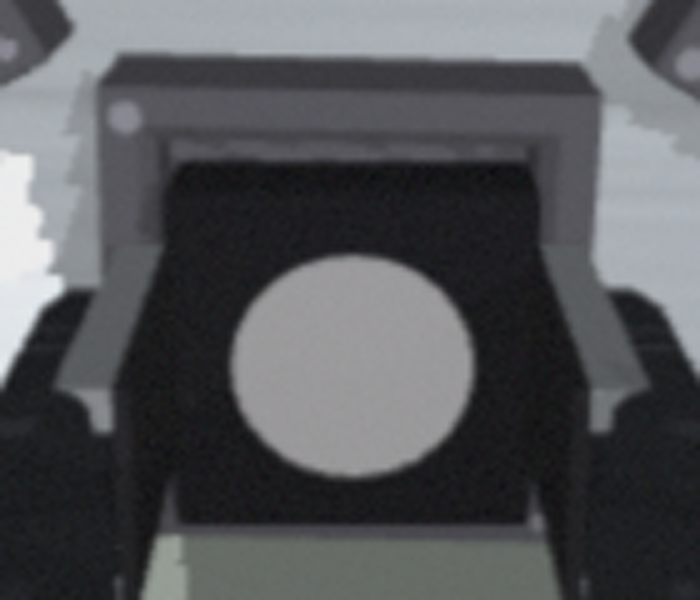

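The descent stops at the same height with y shifted by 1 mm, so the fingertips are probably resting on the block rim and the filter is about 2 mm into the mouth. I'll ease up slightly, centre it and release.

Emit:
arm_command:
  steps:
    - {"linear": [-0.0002, -0.0004, -0.0022], "yaw": 0, "claw": 0.03}
    - {"linear": [0, 0, 0], "yaw": 0, "claw": 0.03}
    - {"linear": [0, 0, 0], "yaw": 0, "claw": 0.045}
    - {"linear": [0, 0, 0], "yaw": 0, "claw": 0.045}
    - {"linear": [0, 0, 0], "yaw": 0, "claw": 0.045}

```text
t: 10.07
tool_pos: [0.5491, -0.021, 0.2242]
eef_rot: [-0.0, -0.113, 0.994, 0.0]
wrist_force: [1.1, 0.0, -0.9]
finger_gap: 0.0447
```

Run:
```python
from h import *
P,im=look("w11"); s=monitor.state(); print(P[0].round(4),toolang(P[1]),P[1][:,2].round(4),s["wrist_force"].round(2),s["ft_torque"].round(2),s["finger_gap"])
cv2.imwrite("pics/pk11.png",cv2.resize(im[180:300,190:330],None,fx=5,fy=5,interpolation=cv2.INTER_CUBIC))
```

```text
[ 0.5491 -0.021   0.2242] -166.97949478408162 [-7.e-04 -0.e+00 -1.e+00] [ 0.09 -0.44 -0.36] [-0.03  0.02 -0.07] 0.04480288982319943
```

View pics/pk11.png

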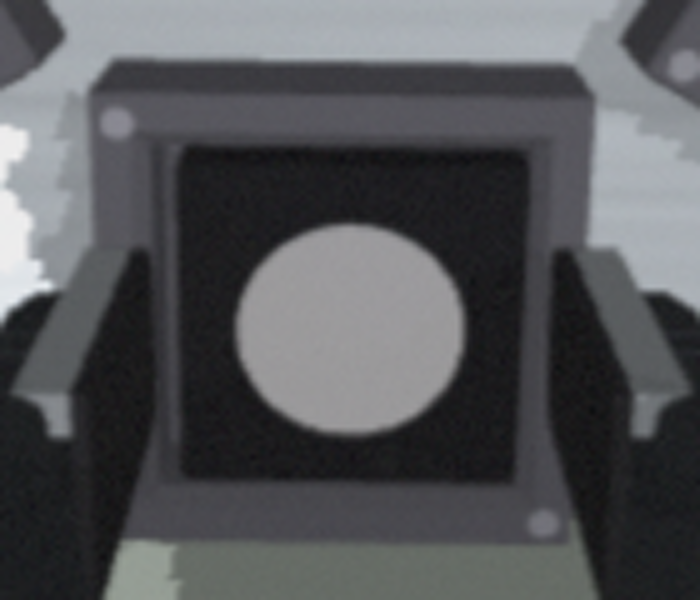

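The filter has dropped in. It looks level, inside the chamfer on all sides, with its window at (260,246). I'll lift, shut the fingers and press.

Emit:
arm_command:
  steps:
    - {"linear": [0, 0, -0.02], "yaw": 0, "claw": 0.048}
    - {"linear": [0, 0, 0], "yaw": 0, "claw": 0}
    - {"linear": [0, 0, 0], "yaw": 0, "claw": 0}
    - {"linear": [0, 0, 0], "yaw": 0, "claw": 0}
    - {"linear": [0, 0, 0.014], "yaw": 0, "claw": 0}

```text
t: 10.75
tool_pos: [0.5495, -0.0209, 0.2306]
eef_rot: [0.001, -0.113, 0.994, 0.0]
wrist_force: [0.3, 0.9, -0.5]
finger_gap: 0.0003
```

Emit:
arm_command:
  steps:
    - {"linear": [0, 0, 0.003], "yaw": 0, "claw": 0}
    - {"linear": [0, 0, 0.002], "yaw": 0, "claw": 0}
    - {"linear": [0, 0, 0.001], "yaw": 0, "claw": 0}
    - {"linear": [0, 0, 0.001], "yaw": 0, "claw": 0}
    - {"linear": [0, 0, 0], "yaw": 0, "claw": 0}

```text
t: 11.38
tool_pos: [0.55, -0.0207, 0.2255]
eef_rot: [0.002, -0.114, 0.994, -0.0]
wrist_force: [-0.5, 2.3, 7.3]
finger_gap: -0.0
```

Emit:
arm_command:
  steps:
    - {"linear": [0, 0, 0.0015], "yaw": 0, "claw": 0}
    - {"linear": [0, 0, 0], "yaw": 0, "claw": 0}
    - {"linear": [0, 0, 0], "yaw": 0, "claw": 0}
    - {"linear": [0, 0, -0.015], "yaw": 0, "claw": 0}
    - {"linear": [0, 0, -0.045], "yaw": 0, "claw": 0.06}

```text
t: 12.0
tool_pos: [0.5484, -0.0211, 0.2801]
eef_rot: [-0.003, -0.113, 0.994, -0.0]
wrist_force: [1.1, 0.5, 0.6]
finger_gap: 0.0169
```

Run:
```python
from h import *
P,im=look("w12"); s=monitor.state(); print(P[0].round(4),toolang(P[1]),s["wrist_force"].round(2),s["joints"].round(2))
t=eyes.read_camera("top")[:,:,::-1]; cv2.imwrite("pics/top12.png",t)
cv2.imwrite("pics/topc12.png",cv2.resize(t[130:250,210:330],None,fx=5,fy=5,interpolation=cv2.INTER_CUBIC))
```

```text
[ 0.5484 -0.0211  0.2801] -166.9911522326288 [ 1.33 -0.69  8.43] [ 0.33 -0.08 -0.24  0.   -1.4  -0.1 ]
```

View pics/w12.png

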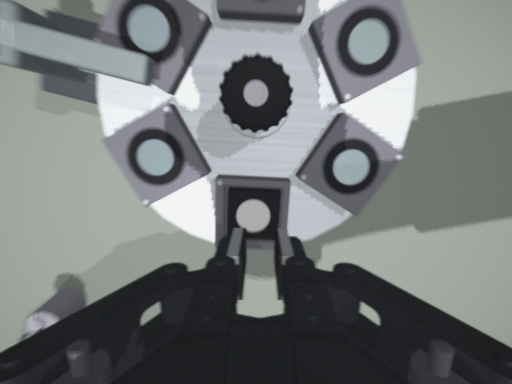

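View pics/topc12.png

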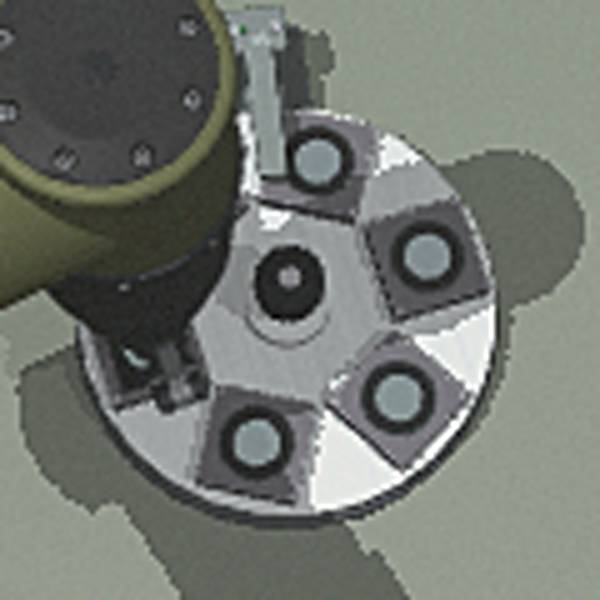

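The wrist view shows the filter seated (window at (254,216)), the knob at (256,93) and the sensor jaw on the left at about (150,72). Next I'll measure the knob and the sensor line.

Run:
```python
from h import *
d=np.load("w12.npz"); P=(d["p"],d["R"]); im=cv2.imread("pics/w12.png")
X=ring(im,P,256,93,42,.106,60); print(X)
# target tcp via top axis too
for ax in (X[2][:2],np.array([.5673,-.0982])):
    dd=P[1].T@(np.array([ax[0],ax[1],P[0][2]])-P[0]); print("move",dd.round(4))
```

```text
((255.53865305582684, 93.2135009765625), array([71.95093282, 76.50868734]), array([ 0.56740615, -0.10042894,  0.106     ]))
move [-0.0007 -0.0816 -0.0001]
move [-0.0011 -0.0794 -0.0001]
```

Emit:
arm_command:
  steps:
    - {"linear": [0, 0, -0.05], "yaw": 0, "claw": 0.07}
    - {"linear": [-0.0003, -0.0408, 0], "yaw": 0, "claw": 0.07}
    - {"linear": [-0.0004, -0.0408, 0], "yaw": 0, "claw": 0.07}
    - {"linear": [0, 0, 0], "yaw": 0, "claw": 0.07}
    - {"linear": [0, 0, 0], "yaw": 0, "claw": 0.07}

```text
t: 12.72
tool_pos: [0.5682, -0.1004, 0.3318]
eef_rot: [-0.0, -0.113, 0.994, 0.0]
wrist_force: [0.1, 0.2, -0.4]
finger_gap: 0.07
```

Run:
```python
from h import *
P,im=look("w13"); s=monitor.state(); print(P[0].round(4),toolang(P[1]),s["joints"].round(2),proj("wrist",[.5674,-.1004,.106],P))
```

```text
[ 0.5682 -0.1004  0.3318] -167.01001848990094 [ 0.17 -0.02 -0.1  -0.   -1.48  0.05] [260.33255214 214.86553274]
```

View pics/w13.png

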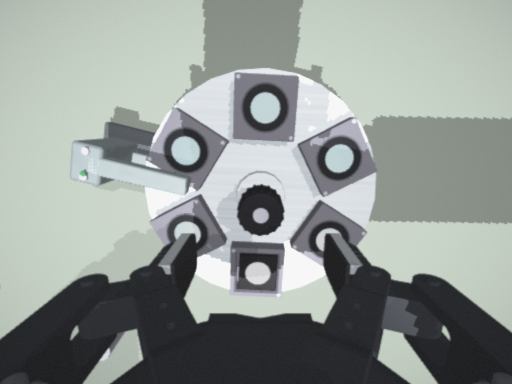

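Run:
```python
from h import *
d=np.load("w13.npz"); P=(d["p"],d["R"]); im=cv2.imread("pics/w13.png")
k=ring(im,P,260,211,30,.106,55);print("knob",k)
Q=[]
for c in ((186,151),(265,107),(340,158)):
    r=ring(im,P,*c,23,.052,70); print(r[0],r[1],r[2].round(4)); Q.append(r[2][:2])
cv2.imwrite("pics/s13.png",cv2.resize(im[125:205,60:200],None,fx=5.6,fy=5.6,interpolation=cv2.INTER_CUBIC))
cv2.imwrite("pics/f13.png",cv2.resize(im[230:310,215:305],None,fx=6,fy=6,interpolation=cv2.INTER_CUBIC))
```

```text
knob ((260.194096883138, 210.07310231526694), array([45.20197042, 50.0247701 ]), array([ 0.56837123, -0.10413704,  0.106     ]))
(185.62933349609375, 150.17382303873697) [41.92719523 43.81633504] [ 0.6444 -0.1283  0.052 ]
(264.82810974121094, 107.15511576334636) [44.34871419 47.08571879] [ 0.5819 -0.1813  0.052 ]
(338.74947357177734, 158.3825709025065) [40.65883382 43.62042236] [ 0.5047 -0.1528  0.052 ]
```

View pics/s13.png

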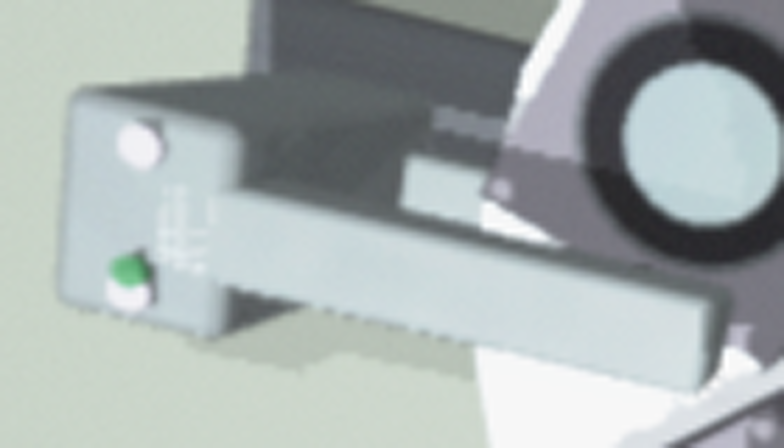

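View pics/f13.png

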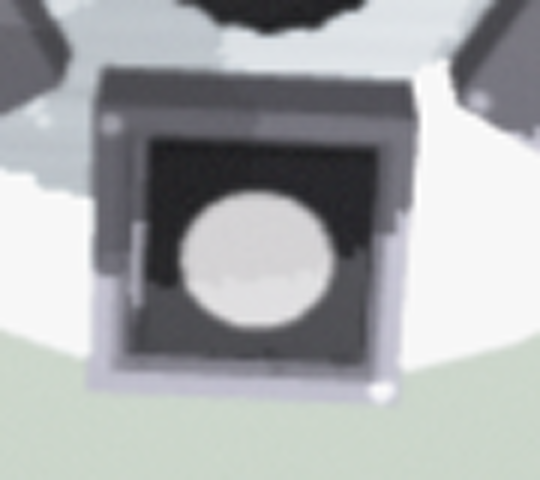

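Run:
```python
from h import *
from scipy.optimize import least_squares
d=np.load("w13.npz"); P=(d["p"],d["R"])
Q=np.array([[.6444,-.1283],[.5819,-.1813],[.5047,-.1528]])
w=lambda a,b,x0,y0,f,z:ray("wrist",(x0+(a+.5)/f-.5,y0+(b+.5)/f-.5),z,P)[:2]
F=w(257,259,215,230,6,.052); print("filter window",F)
B=np.mean([w(*c,215,230,6,.052) for c in [(97,108),(416,116),(398,404),(90,390)]],0); print("block",B)
pts=np.vstack([Q,F]); off=np.radians([-120,-180,-240,0])
f=lambda q:(np.c_[q[0]+q[3]*np.cos(q[2]+off),q[1]+q[3]*np.sin(q[2]+off)]-pts).ravel()
for sel in (slice(0,6),slice(0,8)):
    r=least_squares(lambda q:f(q)[sel],[.567,-.1,1.75,.082]); print("axis",r.x[:2].round(4),"ang",np.degrees(r.x[2]),"r",r.x[3].round(4),(r.fun*1e3).round(1))
ax=r.x[:2]
t1=w(706,344,60,125,5.6,.08); t2=w(240,242,60,125,5.6,.08)
print("jaw",t1,t2,"dir",np.degrees(np.arctan2(*(t2-t1)[::-1])),[np.degrees(np.arctan2(*(t-ax)[::-1])) for t in (t1,t2)],np.linalg.norm(t1-ax))
print("filter ang",np.degrees(np.arctan2(*(F-ax)[::-1])),np.degrees(np.arctan2(*(B-ax)[::-1])))
```

```text
filter window [ 0.55189776 -0.0199971 ]
block [ 0.55307941 -0.01989003]
axis [ 0.5675 -0.1003] ang 99.97514534957698 r 0.082 [ 0.2 -0.1 -0.2  0.3  0.  -0.2]
axis [ 0.5671 -0.1005] ang 100.32194299352145 r 0.0819 [-0.2  0.3 -0.2  0.3 -0.1 -0.7  0.5  0.1]
jaw [ 0.63275729 -0.10271292] [ 0.70258381 -0.10252252] dir 0.1562325953446587 [np.float64(-1.9724966453222228), np.float64(-0.8760541781459175)] 0.065741496016712
filter ang 100.66921174624856 99.84156212693796
```

Emit:
arm_command:
  steps:
    - {"linear": [0.0009, 0.0001, 0.03], "yaw": 0, "claw": 0.07}
    - {"linear": [0, 0, 0.035], "yaw": 0, "claw": 0.065}
    - {"linear": [0, 0, 0.017], "yaw": 0, "claw": 0.06}
    - {"linear": [0, 0, 0], "yaw": 0, "claw": 0.045}
    - {"linear": [0, 0, 0], "yaw": 0, "claw": 0.045}

```text
t: 13.4
tool_pos: [0.5679, -0.1002, 0.2518]
eef_rot: [0.001, -0.114, 0.994, -0.0]
wrist_force: [-0.0, -0.0, -0.0]
finger_gap: 0.0447
```

Run:
```python
from h import *
P,im=look("w14"); s=monitor.state(); print(P[0].round(4),toolang(P[1]),s["wrist_force"].round(2),s["finger_gap"])
```

```text
[ 0.5679 -0.1002  0.2518] -166.94296274429647 [0.16 0.46 0.35] 0.04497637189104005
```

View pics/w14.png

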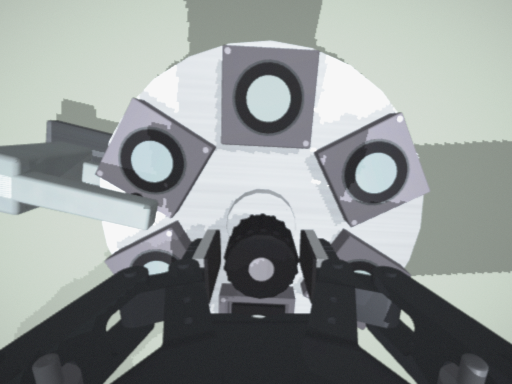

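The knob is between the pads: it spans (224–298), and the pads are at about x=212 and 308. I'll close and then turn.

Emit:
arm_command:
  steps:
    - {"linear": [0, 0, 0], "yaw": 0, "claw": 0.02}
    - {"linear": [0, 0, 0], "yaw": 0, "claw": 0.02}
    - {"linear": [0, 0, 0], "yaw": 0, "claw": 0.02}
    - {"linear": [0, 0, 0], "yaw": 4, "claw": 0.02}
    - {"linear": [0, 0, 0], "yaw": 8, "claw": 0.02}

```text
t: 14.08
tool_pos: [0.5675, -0.1004, 0.2519]
eef_rot: [0.001, -0.007, 1.0, -0.0]
wrist_force: [-3.4, 1.2, 6.6]
finger_gap: 0.0344
```

Emit:
arm_command:
  steps:
    - {"linear": [0, 0, 0], "yaw": 8, "claw": 0.02}
    - {"linear": [0, 0, 0], "yaw": 8, "claw": 0.02}
    - {"linear": [0, 0, 0], "yaw": 8, "claw": 0.02}
    - {"linear": [0, 0, 0], "yaw": 8, "claw": 0.02}
    - {"linear": [0, 0, 0], "yaw": 8, "claw": 0.02}

```text
t: 14.7
tool_pos: [0.5673, -0.1003, 0.2519]
eef_rot: [0.0, 0.336, 0.942, 0.0]
wrist_force: [-6.8, 2.4, 7.8]
finger_gap: 0.0345
```

Run:
```python
from h import *
P,im=look("w15"); s=monitor.state(); print(P[0].round(4),toolang(P[1]),s["wrist_force"].round(2),s["finger_gap"],s["joints"].round(2))
```

```text
[ 0.5673 -0.1003  0.2519] 140.78128622551577 [-6.07  1.95  7.43] 0.03408498975410417 [ 0.17  0.01 -0.22 -0.   -1.34 -0.86]
```

View pics/w15.png

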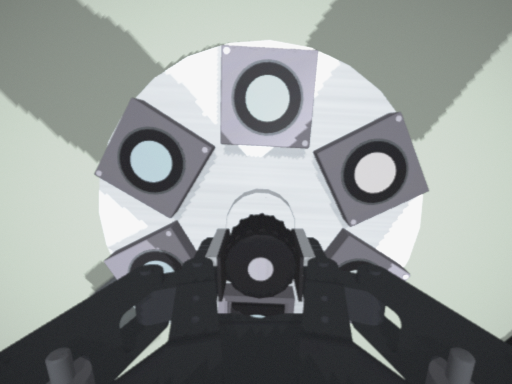

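Emit:
arm_command:
  steps:
    - {"linear": [0, 0, 0], "yaw": 8, "claw": 0.02}
    - {"linear": [0, 0, 0], "yaw": 8, "claw": 0.02}
    - {"linear": [0, 0, 0], "yaw": 8, "claw": 0.02}
    - {"linear": [0, 0, 0], "yaw": 8, "claw": 0.02}
    - {"linear": [0, 0, 0], "yaw": 8, "claw": 0.02}

```text
t: 15.38
tool_pos: [0.5671, -0.1, 0.2519]
eef_rot: [-0.0, 0.637, 0.77, 0.0]
wrist_force: [-8.2, 4.8, 8.8]
finger_gap: 0.0346
```

Emit:
arm_command:
  steps:
    - {"linear": [0, 0, 0], "yaw": 6, "claw": 0.02}
    - {"linear": [0, 0, 0], "yaw": 3, "claw": 0.02}
    - {"linear": [0, 0, 0], "yaw": 0, "claw": 0.02}
    - {"linear": [0, 0, 0], "yaw": 0, "claw": 0.02}
    - {"linear": [0, 0, 0], "yaw": 0, "claw": 0.02}

```text
t: 16.0
tool_pos: [0.5671, -0.1, 0.2519]
eef_rot: [-0.0, 0.694, 0.72, 0.0]
wrist_force: [-7.7, 5.0, 9.7]
finger_gap: 0.0343
```

Run:
```python
from h import *
P,im=look("w16"); s=monitor.state(); print(P[0].round(4),toolang(P[1]),s["wrist_force"].round(2),s["finger_gap"],s["joints"].round(2))
for n in("top","scene"):
    t=eyes.read_camera(n)[:,:,::-1]; cv2.imwrite(f"pics/{n}16.png",t)
    x,y=(210,130) if n=="top" else (195,175)
    cv2.imwrite(f"pics/{n}c16.png",cv2.resize(t[y:y+100,x:x+115],None,fx=6,fy=6,interpolation=cv2.INTER_CUBIC))
```

```text
[ 0.5671 -0.1     0.2519] 92.05312342135285 [-7.06  4.73  8.48] 0.03407666750856231 [ 0.17  0.01 -0.22 -0.   -1.34 -1.71]
```

View pics/w16.png

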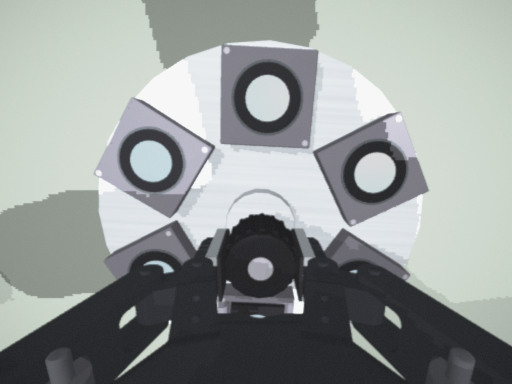

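View pics/topc16.png

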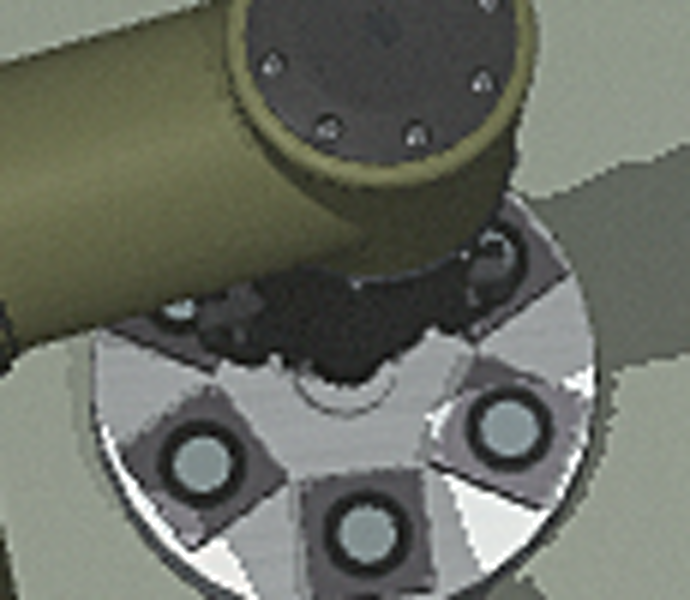

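View pics/scenec16.png

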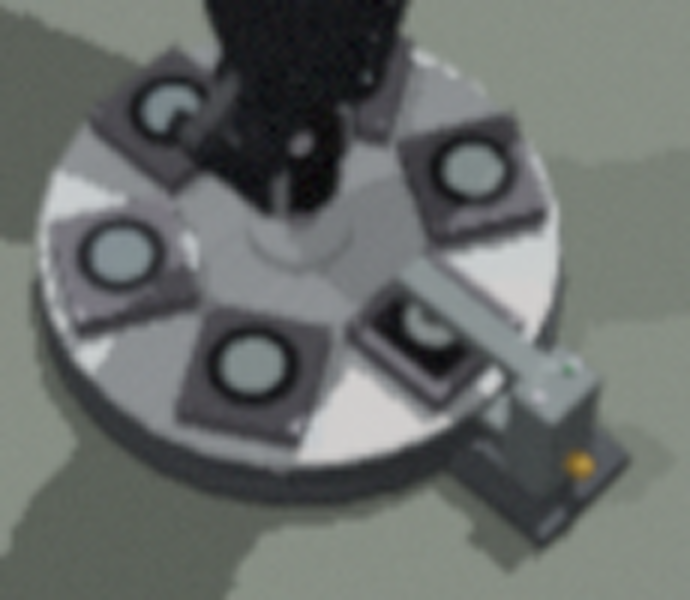

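Run:
```python
from h import *
from scipy.optimize import least_squares
t=cv2.imread("pics/top16.png"); f=6
c=cv2.resize(t[130:230,210:325],None,fx=f,fy=f,interpolation=cv2.INTER_CUBIC); g=c.max(2)
W=[]
for a,b in ((203,465),(365,532),(510,430)):
    mk=np.zeros_like(g); cv2.circle(mk,(a,b),50,255,-1)
    k=max(cv2.findContours(((g<70)&(mk>0)).astype(np.uint8),cv2.RETR_EXTERNAL,cv2.CHAIN_APPROX_NONE)[0],key=cv2.contourArea)
    (ex,ey),ax,_=cv2.fitEllipse(cv2.convexHull(k)); print((ex,ey),ax); W.append(ray("top",(210+(ex+.5)/f-.5,130+(ey+.5)/f-.5),.052)[:2])
W=np.array(W); off=np.radians([120,180,240])
fn=lambda q:(np.c_[.5674+.082*np.cos(q[0]+off),-.0981+.082*np.sin(q[0]+off)]-W).ravel()
r=least_squares(fn,[0]); print("pocket ang top frame",np.degrees(r.x),(r.fun*1e3).round(1))
t=cv2.imread("pics/top1.png"); cv2.imwrite("pics/jaw1.png",cv2.resize(t[128:172,240:285],None,fx=13,fy=13,interpolation=cv2.INTER_CUBIC))
s=cv2.imread("pics/scene16.png"); cv2.imwrite("pics/scj16.png",cv2.resize(s[210:260,245:305],None,fx=12,fy=12,interpolation=cv2.INTER_CUBIC))
```

```text
(201.80487060546875, 463.6523132324219) (89.77359008789062, 92.71475982666016)
(366.74945068359375, 533.7489624023438) (90.63911437988281, 92.76342010498047)
(508.8905944824219, 428.5883483886719) (85.38102722167969, 86.90579223632812)
pocket ang top frame [-0.86298013] [-0.2  0.1 -0.1  0.1 -0.1  0.1]
```

View pics/jaw1.png

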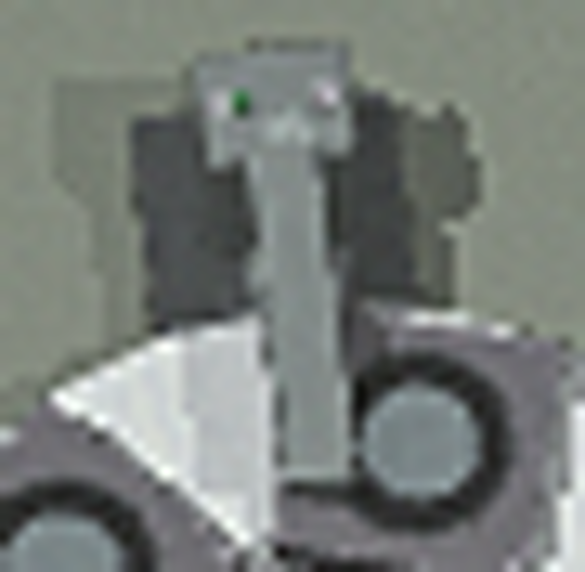

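View pics/scj16.png

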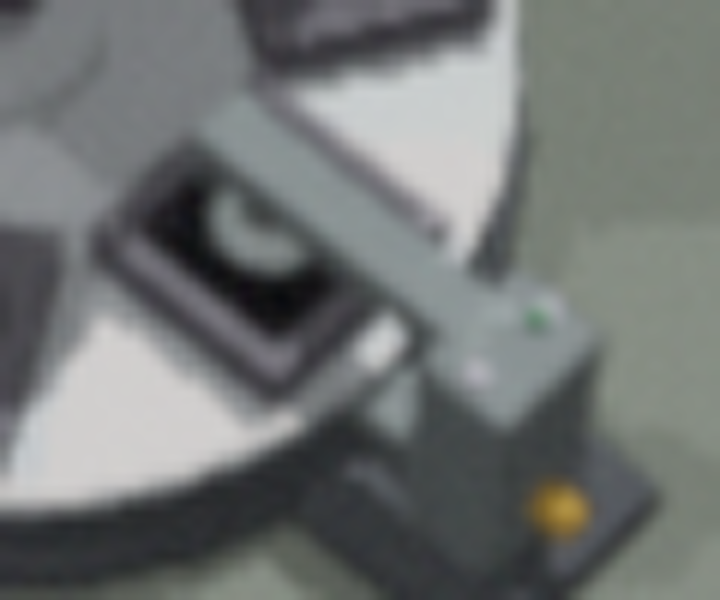

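Run:
```python
from h import *
ax=np.array([.5674,-.0981])
for a,b in ((318,470),(304,330),(289.5,200),(270,90)):
    X=ray("top",(240+(a+.5)/13-.5,128+(b+.5)/13-.5),.08)[:2]; d=X-ax; print(X,np.linalg.norm(d),np.degrees(np.arctan2(d[1],d[0])))
# scene: project jaw line candidates
for th in (-3,-1,1):
    th=np.radians(th)
    print(th,[proj("scene",[ax[0]+r*np.cos(th),ax[1]+r*np.sin(th),.08]).round(1) for r in (.065,.13)])
# observed scene jaw centre: tip & further
print([(245+a/12,210+b/12) for a,b in((225,120),(440,305))])
```

```text
[ 0.63440502 -0.09832016] 0.06700538030647765 -0.1882564432436679
[ 0.66543726 -0.09956206] 0.09804816387909523 -0.8544045194345378
[ 0.69460893 -0.10041046] 0.12722990622174962 -1.040532648576099
[ 0.7197368  -0.09959872] 0.15234416848351617 -0.5636690659559114
-0.05235987755982989 [array([262.3, 217.8]), array([280.6, 233.4])]
-0.017453292519943295 [array([262.9, 217.3]), array([281.8, 232.3])]
0.017453292519943295 [array([263.5, 216.8]), array([282.9, 231.2])]
[(263.75, 220.0), (281.6666666666667, 235.41666666666666)]
```

Run:
```python
from h import *
s=monitor.state(); print(s["t"],s["qvel"].round(4),s["finger_gap"],s["wrist_force"].round(1)); print(arm.finish_job())
```

```text
16.15 [-0.0016  0.     -0.0001  0.0001  0.0002 -0.0004] 0.03446564929798831 [-7.5  4.8  9.3]
the job is handed in; nothing more can be done
None
```

I put the square filter in the empty pocket and pressed it flush. I then turned the carousel about 101° by its knob, bringing the filter under the sensor barrel, and handed the job in at 16.15 s with the knob still gripped. No verdict was reported.

**Last checks**
- **Seating:** the wrist picture showed the filter level and inside the chamfer. While pressing I read about 7 N, with the fingertips near 52.5 mm; the rim is at 52 mm.
- **Centring:** seen from above, the pocket lies at −0.86° and the sensor jaw at about −0.8°. By the wrist camera they are −0.8° and −1.1°. That puts the filter roughly 1 mm off the beam at most, plus up to 1.5 mm of play in the pocket; the limit is 6 mm.
- **Grip and rest:** joint speeds were almost zero and the finger gap was 34 mm on the knob.

**What disagreed or went roughly**
- **Camera disagreement:** the top and wrist cameras differed by about 2 mm in y. I used the wrist values, and both the fit and the grip worked.
- **Insertion:** it stopped twice, at about 7–9 N, probably because the fingertips met the block's rim. I eased up and released the filter, and it dropped in.
- **Side load on the knob:** the grip left about 12 N of force at the wrist.
- **Other bench items:** I did not re-measure them at the end. No unexpected contact force showed during the moves.

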